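Take the orange cell cassette out of the bench tester

TASK

Take the cell cassette with the orange catches out of the tester: swing the tester's lid up and right over until it leans back on its stop by itself, then pinch the two orange catches together from both sides and lift the cassette straight out. Finish while still holding it still and upright by its two pinched catches, with its underside at least 5 cm above the tester's deck; leave the lid open, the cassette with the blue catches in its bay, and the things round the tester where they are.

Things in the scene. Friction and masses are not known exactly. Their poses are not given: they have to be found in the camera images.
- tester: Watch-cell tester, fixed: grey box 120 (x) x 120 (y) x 45 mm high under a white lid. Origin: centre of its underside; x from its front (lid tongue) to its hinge side, y to its left, z up. Its top is the deck, 45 mm up. Two bays with a cassette each: centres at x = -27 mm (front) and +27 mm (rear), y = 0; orange may be in either. Nothing else stands on the deck.
- tester_lid (a joint): Lid angle: 0 shut, 1.85 rad leaning back on its stop. Hollow white cover 120 x 120 x 42 mm, 0.15 kg. Let go below about 1.0 rad it falls shut; let go over about 1.3 rad it falls back onto its stop. The closed lid covers the cassettes.
- lid_hinge (a point): Point on the lid's hinge line (axis along the tester's y), at the rear edge of the tester, 45.5 mm over the bench.
- lid_tongue (a point): Grip point in the black tongue at the lid's front edge, 148 mm from the hinge line. The tongue is 22 mm wide (y), 8 mm thick, sticks out 41 mm; this point is 28 mm out from the lid's front wall, 51 mm over the bench when shut. Pinched on its two side faces (along y), it can turn between the fingers as the lid swings. Axes: the lid's.
- orange_cassette: Loose cell cassette, 0.1 kg: black body, orange catches, orange dot on top. Origin: centre of its underside, z up, y = line along which the catches close, parallel to the tester's y. Body 36 (x) x 30 (y) x 33 mm high, with a middle block 30 x 27 mm from 33 to 56 mm up. Seated, the underside is 12 mm over the bench. Hooks low on the catches lie under the deck; it comes out only with both catches in.
- blue_cassette: Loose cell cassette, 0.1 kg: black body, blue catches, blue dot on top. Origin: centre of its underside, z up, y = line along which the catches close, parallel to the tester's y. Body 36 (x) x 30 (y) x 33 mm high, with a middle block 30 x 27 mm from 33 to 56 mm up. Seated, the underside is 12 mm over the bench. Hooks low on the catches lie under the deck; it comes out only with both catches in.
- orange_pinch (a point): Middle between the two orange catches at the height to pinch them: 57 mm over the cassette's origin, 24 mm over the deck when seated. The catches are upright ribbed plates, one each side (+y and -y), 18 mm wide (x), 4 mm thick, tops 12 mm above this point. Outside width over both: 49 mm sprung out, 38 mm pressed in.
- orange_cassette_left_part (a joint): Catch on the left (+y) side of the orange cassette: a spring slide. 0 = sprung out (hooked under the deck), 0.0055 m = pressed fully in (hook free). It takes about 2.5 N to start and 6 N fully in.
- orange_cassette_right_part (a joint): Catch on the right (-y) side of the orange cassette: a spring slide. 0 = sprung out (hooked under the deck), 0.0055 m = pressed fully in (hook free). It takes about 2.5 N to start and 6 N fully in.
- parts_tin: Bystander: round white plastic tin, 50 x 50 x 21 mm, loose on the bench; origin at the centre of its underside.
- loupe: Bystander: black eye loupe, 35 x 35 x 34 mm, loose on the bench; origin at the centre of its underside.
- case_ring: Bystander: steel ring, 43 x 43 x 14 mm, loose on the bench; origin at the centre of its underside.

How it is judged (in metres and radians):
On the way, in this order (a step that is already met when the one before it is completed fails the run):
1. the lid leans back on its stop (value of joint tester_lid above 1.78 rad), for 0.2 s.
2. both orange catches are pinched in while the cassette is still in its bay (value of joint each of orange_cassette_left_part, orange_cassette_right_part above 0.004 m and z of orange_cassette in the frame of tester below 0.018 m and angle between orange_cassette's own z axis and vertical below 0.12 rad), for 0.05 s.
At the end, for the whole second after the job is handed in: Lid over 1.75 rad; orange cassette gripped by the fingers (over 4 N), both catches in over 4 mm, underside 45 mm or more over the deck, upright within 0.25 rad, under 0.03 m/s, touching neither tester, lid nor the blue cassette; blue one seated (raised under 6 mm) (value of joint tester_lid above 1.75 rad and value of joint each of orange_cassette_left_part, orange_cassette_right_part above 0.004 m and z of orange_cassette in the frame of tester above 0.09 m and angle between orange_cassette's own z axis and vertical below 0.25 rad and linear speed of orange_cassette below 0.03 m/s and contact force between the fingers and orange_cassette above 4 N and contact force between orange_cassette and tester below 0.05 N and contact force between orange_cassette and blue_cassette below 0.05 N and z of blue_cassette in the frame of tester below 0.018 m and angle between blue_cassette's own z axis and vertical below 0.12 rad); the arm keeps its last pose, push and grip.
It fails at once if the blue cassette is pulled out of its bay (z of blue_cassette in the frame of tester above 0.024 m).
It fails at once if a bystander (tin, loupe, ring) is pushed over 30 mm away (distance of any of parts_tin, loupe, case_ring from where it was at the start of the episode above 0.03 m).
It also fails if it takes over 48 s, if anything falls off the work surface, if the arm or the gripper's body presses on something with over 40 N, if the wrist force passes 120 N, or if a joint passes its speed limit or range.

ROBOT

A 7-joint arm with a two-finger parallel gripper is mounted at the origin on a cart in front of the work surface, level with it; the furniture and walls round the work are solid. World frame = base frame: x ahead of the robot, y to its left, z up, the work surface at z = 0. Lengths are in mm, angles in rad, forces in N, time in s.
With the tool pointing down it reaches from about 425 to 925 mm from the base axis. Payload 6.8 kg.
Tool frame: the origin (TCP) lies at the very end of the fingers, on their centre line; the grasp point (between the pads) lies 19 mm behind it; y points along the fingers, x is the direction in which the jaws open and shut, and the axes are right-handed (so a half turn about y gives the same grasp; the last joint's range is limited). The gripper opens to 88 mm and grips with 3 to 60 N. Pads are 20 mm wide; open, the fingers measure 115 mm over their backs; the gripper's body (75 mm by 178 mm) begins 61 mm behind the grasp point.
Start: joints at [-1.403, 0.477, 0.022, 1.555, -0.011, 1.109, -0.083], TCP at [183.809, 649.509, 192.264] pointing down, gripper open.
Joint ranges: [-2.96, 2.96], [-0.34, 2.1], [-1.41, 1.46], [0.24, 2.44], [-1.37, 4.51], [0.17, 1.92], [-2.96, 2.96]. Speed limits (rad/s): [2.39, 2.39, 3.14, 3.14, 3.14, 3.14, 3.14].

INTERFACE

Orientations are given as a rotation vector (axis times angle).
In Python, from plant import manip gives the robot as it stands.
- The arm moves only by the shell command python3 -m pendant 'ROWS'. ROWS is JSON, a list of rows, each a list of 5 numbers: the finger opening in m, from 0 to 0.0878, then the shift along the world's x, y, z in m, then the turn about the world's z in rad. A call has 1 to 12 rows; each row shifts and turns the commanded pose from where the row before left it; what a row does not reach is not made up. A row lasts 1/10 s, in which the tool goes at most 50 mm and 8.59 degrees, less where a joint would pass 70% of its speed; a pose out of reach is approached as far as the arm can. A call is refused whole if a number of a shift passes 0.05 or a number of a turn 0.15, either way. A call with a gripper value outside its range is refused whole. The fingers move at their own pace and stop on an object; the grip force is fixed at half the most. Time passes only in rows, so rows that do not move let the fingers close. It gives the time, the measured TCP pose, the force and the opening at its end, in the units of the state.
- manip.get_state(): the state, without advancing time (a new reading comes with each control period).
- manip.snapshot(name): name is "side" or "top"; returns a dict with "img" (400x640x3 uint8, red, green, blue), "fx", "fy", "cx", "cy" (pixels), "view" (4x4, takes a point from world to camera coordinates). Camera axes: x right, y up, looking along -z (the intrinsics and any distortion apply to the point x, -y, -z); pixel columns grow to the right and rows downward; lengths in mm; the calibration is good to about 2 mm. A picture is of the moment at which its call begins. There is no depth.
- manip.close_job(): hands the job in, once; it reports no verdict.
The state is a dict: "time_s": time; "joints": joint angles; "qd": joint speeds; "joint_efforts": joint torques, N m; "position": TCP position; "ee_rot": TCP orientation; "force": force on the tool from outside, world axes, zero at the start; "moment": the same for the moment, N m; "width": opening from 0.0 (shut) to 1.0 (fully open).
Only numpy, scipy, OpenCV 4.12 (cv2) and the standard library are available. Lean on these libraries where they do the work, as an engineer would, in place of code of your own. Each camera call takes 0.05 s, during which the arm holds its last target.

## Working session

There is one attempt and no reset: what is moved stays moved. The work goes in short steps, Python scripts to look and compute and a shell command to move; the robot and the scene stay as the last step left them, time stands still between calls to the robot, and variables do not carry over. Pictures are saved under pics/ and viewed, and the job is handed in when it is done.

```bash
mkdir -p pics; ls
python3 - <<'E'
from plant import manip
import cv2,numpy as np
s=manip.get_state();print(s)
for n in("side","top"):
    d=manip.snapshot(n);cv2.imwrite(f"pics/{n}0.png",d["img"][:,:,::-1]);print(n,{k:v for k,v in d.items() if k!="img"})
E
```

```text
pics
{'time_s': 0.0, 'joints': array([-1.40312788,  0.47776634,  0.02235321,  1.55641468, -0.01147675,
        1.10929763, -0.08311205]), 'qd': array([-0.0014383 , -0.00181491,  0.00023686,  0.00063794, -0.00091795,
        0.00218669, -0.00029188]), 'joint_efforts': array([-1.91063924e-05, -5.82857394e+01,  1.53445221e+00, -2.72608638e+01,
       -5.43714711e-02,  1.68964500e-02,  1.61307776e-04]), 'position': array([183.65244459, 648.87283149, 191.32020735]), 'ee_rot': array([-1.32833319, -1.00278601,  1.00495314]), 'force': array([ 0.26068873, -0.14854565, -0.56906151]), 'moment': array([ 0.05558966, -0.01380653, -0.01731956]), 'width': 1.000438166846119}
side {'fx': 436.45706488388316, 'fy': 436.45706488388316, 'cx': 326.7087313304092, 'cy': 193.74815342764532, 'view': array([[-9.42357937e-01, -3.34522806e-01,  7.48404857e-03,
         4.92765243e+02],
       [ 2.17826239e-01, -5.96335996e-01,  7.72615758e-01,
        -1.34124025e+02],
       [-2.53994584e-01,  7.29710814e-01,  6.34829803e-01,
        -8.30368568e+02],
       [ 0.00000000e+00,  0.00000000e+00,  0.00000000e+00,
         1.00000000e+00]])}
top {'fx': 366.9355997813526, 'fy': 366.9355997813526, 'cx': 323.25019581190264, 'cy': 196.797661552903, 'view': array([[ 1.67788128e-02, -9.99075327e-01,  3.95848817e-02,
         9.88157083e-01],
       [ 9.95030825e-01,  2.05707845e-02,  9.74191946e-02,
        -4.99136059e+02],
       [-9.81434057e-02,  3.77535991e-02,  9.94455900e-01,
        -9.50860270e+02],
       [ 0.00000000e+00,  0.00000000e+00,  0.00000000e+00,
         1.00000000e+00]])}
```

View pics/side0.png

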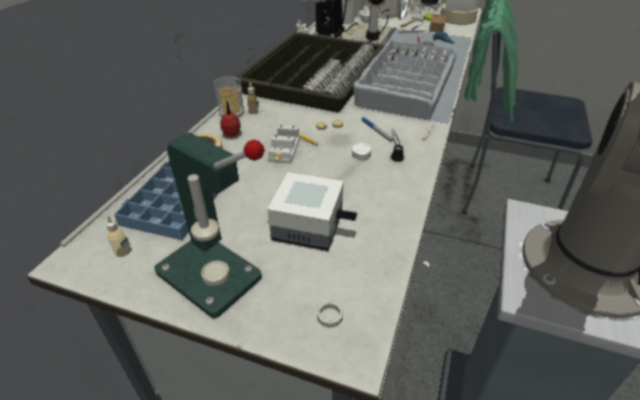

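View pics/top0.png

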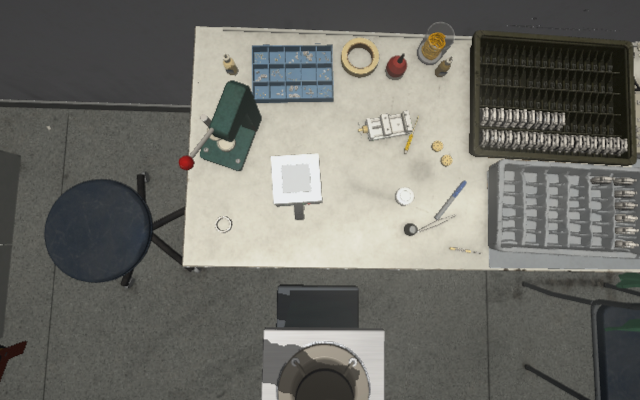

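```bash
cat > h.py <<'E'
import numpy as np,cv2
from plant import manip
def crop(n,name,x0,y0,x1,y1,k):
    d=manip.snapshot(n);im=d["img"][y0:y1,x0:x1,::-1]
    cv2.imwrite(f"pics/{name}.png",cv2.resize(im,None,fx=k,fy=k,interpolation=cv2.INTER_CUBIC));return d
C={}
def cam(n):
    if n not in C: C[n]=manip.snapshot(n)
    return C[n]
def proj(n,p,d=None):
    d=d or cam(n);V=d["view"];q=V[:3,:3]@np.asarray(p,float)+V[:3,3]
    return d["cx"]+d["fx"]*q[0]/-q[2], d["cy"]-d["fy"]*q[1]/-q[2]
def atz(n,uv,z):
    d=cam(n);V=d["view"];R=V[:3,:3];c=-R.T@V[:3,3]
    r=R.T@np.array([(uv[0]-d["cx"])/d["fx"],-(uv[1]-d["cy"])/d["fy"],-1.])
    return c+r*(z-c[2])/r[2]
def tri(a,b):
    A=np.zeros((3,3));B=np.zeros(3)
    for n,uv in(("top",a),("side",b)):
        d=cam(n);V=d["view"];R=V[:3,:3];c=-R.T@V[:3,3]
        r=R.T@np.array([(uv[0]-d["cx"])/d["fx"],-(uv[1]-d["cy"])/d["fy"],-1.]);r/=np.linalg.norm(r)
        P=np.eye(3)-np.outer(r,r);A+=P;B+=P@c
    return np.linalg.solve(A,B)
E
python3 - <<'E'
from h import *
d=crop("top","t1",250,140,340,230,8);d=crop("side","s1",255,165,365,255,7)
E
```

```text
(no output)
```

View pics/t1.png

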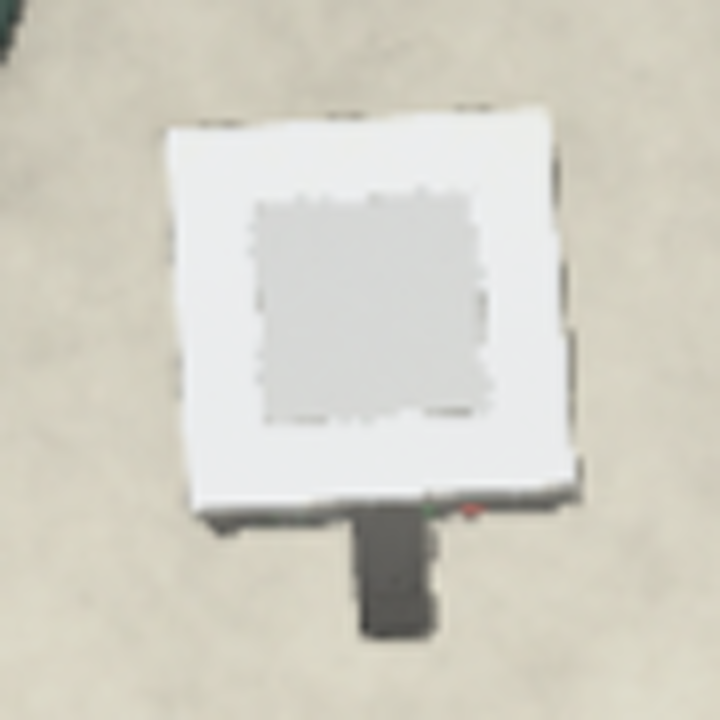

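View pics/s1.png

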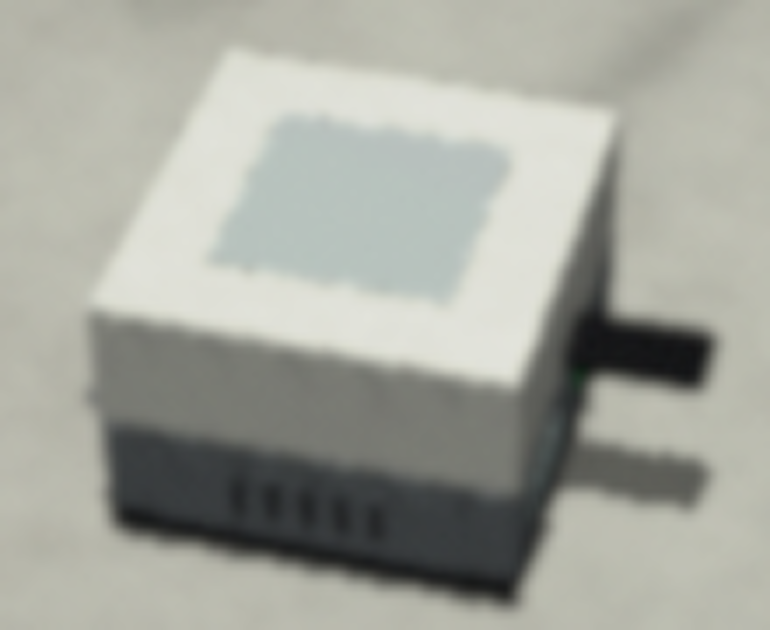

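Run:
```python
from h import *
T=[np.array(p)/8+[250-.44,140-.44] for p in [(168,130),(550,108),(577,487),(195,508)]]
S=[np.array(p)/7+[255-.43,165-.43] for p in [(523,385),(92,312),(232,48),(620,112)]]
# top TL = far,left(+y) ; find matching by position
for z in(87,):
  PT=[atz("top",t,z) for t in T];PS=[atz("side",s,z) for s in S]
print(np.round(PT,1));print(np.round(PS,1))
c=np.mean(PT,0);print(c)
e=[PT[0]-PT[3],PT[1]-PT[2]];print([np.arctan2(v[1],v[0]) for v in e],[np.linalg.norm(v) for v in e])
e=[PT[0]-PT[1],PT[3]-PT[2]];print([np.arctan2(-v[0],v[1]) for v in e],[np.linalg.norm(v) for v in e])
print(np.mean(PS,0))
t=[atz("top",np.array(p)/8+[250-.44,140-.44],z) for p,z in[((362,640),55),((434,635),55),((352,512),55),((434,508),55)]];print(np.round(t,1))
t=[atz("side",np.array(p)/7+[255-.43,165-.43],55) for p in [(715,335),(700,350)]];print(np.round(t,1))
for n,z,uv in(("tin",21,(404,196)),("loupe",34,(410,229)),("ring",14,(224,224)) ): print(n,atz("top",uv,z))
```

```text
[[593.  146.2  87. ]
 [603.1  27.   87. ]
 [483.7  16.4  87. ]
 [474.8 134.3  87. ]]
[[469.6 138.1  87. ]
 [587.  150.4  87. ]
 [599.2  29.   87. ]
 [481.6  19.   87. ]]
[538.64695725  80.9783194   87.        ]
[np.float64(0.10054707595151986), np.float64(0.08811865195110354)] [np.float64(118.83662785832968), np.float64(119.83412308536009)]
[np.float64(0.08393082516457855), np.float64(0.07535851563250902)] [np.float64(119.62341262678687), np.float64(118.15506861934092)]
[534.35973397  84.10600605  87.        ]
[[436.2  83.1  55. ]
 [438.2  60.2  55. ]
 [477.   87.3  55. ]
 [478.8  61.1  55. ]]
[[436.9  67.4  55. ]
 [439.   74.9  55. ]]
tin [ 506.01332523 -207.18769283   21.        ]
loupe [ 417.60654094 -219.31484678   34.        ]
ring [422.52686993 270.76043821  14.        ]
```

Run:
```python
from h import *
from scipy.spatial.transform import Rotation as R
s=manip.get_state();M=R.from_rotvec(s["ee_rot"]).as_matrix();print(M.round(3))
a=np.arctan2(M[1,0],M[0,0]);print("jaw angle",a,"target",np.pi/2+.085,"turn",(np.pi/2+.085-a+np.pi/2)%np.pi-np.pi/2, s["position"])
```

```text
[[ 0.272 -0.    -0.962]
 [ 0.962 -0.001  0.272]
 [-0.001 -1.    -0.   ]]
jaw angle 1.294981176279397 target 1.6557963267948965 turn 0.3608151505154995 [183.76811828 649.30865082 191.9620238 ]
```

```bash
python3 -m pendant '[[0.06,0.026,-0.042,0,0.03],[0.06,0.026,-0.042,0,0.03],[0.06,0.026,-0.042,0,0.03],[0.06,0.026,-0.042,0,0.03],[0.06,0.026,-0.042,0,0.03],[0.06,0.026,-0.042,0,0.03],[0.06,0.016,-0.044,0,0.03],[0.06,0.016,-0.044,0,0.03],[0.06,0.016,-0.044,0,0.03],[0.06,0.016,-0.044,0,0.03],[0.06,0.016,-0.044,0,0.03],[0.06,0.016,-0.044,0,0.03]]'; python3 -m pendant '[[0.06,0.01,-0.03,0,0],[0.06,0.003,-0.03,0,0],[0.06,0,0,0,0],[0.06,0,0,0,0]]'
```

```text
time_s: 1.5
position: [436.2, 131.7, 192.6]
ee_rot: [-1.168, -1.273, 1.271]
force: [1.3, 0.1, 0.1]
width: 0.683
time_s: 1.9
position: [448.8, 73.3, 192.4]
ee_rot: [-1.169, -1.27, 1.269]
force: [-0.7, -0.0, -0.1]
width: 0.687
```

Run:
```python
from h import *
from scipy.spatial.transform import Rotation as R
s=manip.get_state();M=R.from_rotvec(s["ee_rot"]).as_matrix();print(M.round(3),np.arctan2(M[1,0],M[0,0]),s["position"],s["joints"],s["force"])
d=crop("top","t2",220,120,370,270,5);d=crop("side","s2",230,80,430,255,4)
```

```text
[[-0.083  0.    -0.997]
 [ 0.997  0.    -0.083]
 [ 0.    -1.    -0.   ]] 1.6534809915290813 [448.82753215  73.31160385 192.37479986] [-0.58069023  0.10422208  0.30519011  2.07599014 -0.03845299  0.9662128
  1.39828035] [-0.70562273 -0.01960054 -0.13384503]
```

View pics/t2.png

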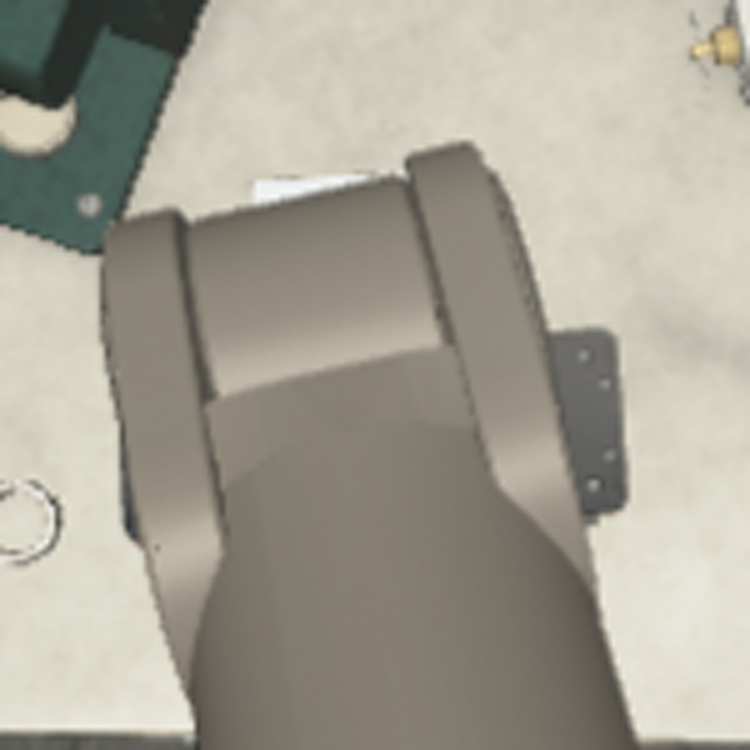

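View pics/s2.png

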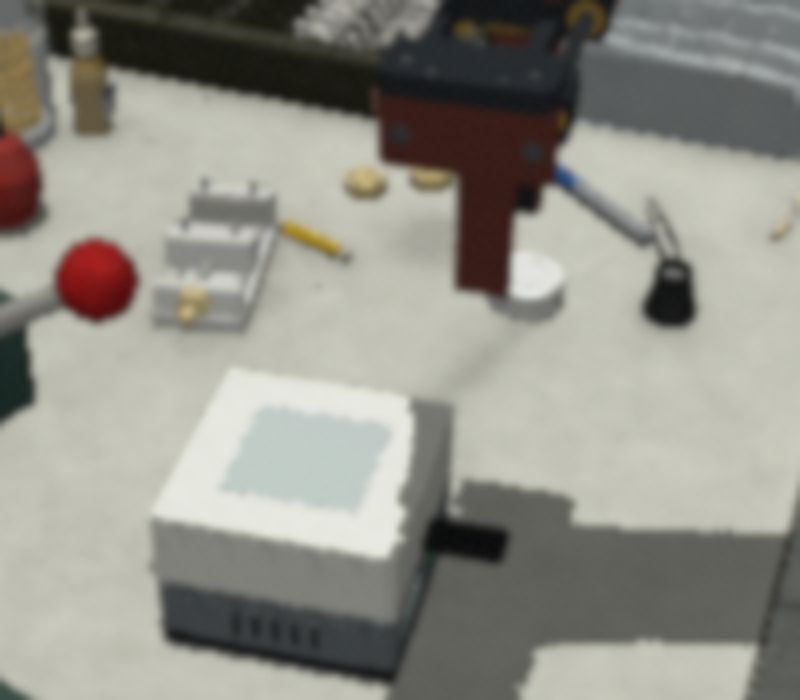

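```bash
python3 -c "
from h import *
for dy in(-35,0,35): print(proj('side',(448.8,73.3+dy,192.4)))"
python3 -m pendant '[[0.05,0,0,-0.04,0],[0.05,0,0,-0.04,0],[0.05,0,0,-0.04,0],[0.05,0,0,-0.02,0],[0.05,0,0,-0.01,0],[0.05,0,0,-0.01,0],[0.05,0,0,0,0]]'
python3 - <<'E'
from h import *
s=manip.get_state();print(s["position"],s["force"])
d=crop("side","s3",255,130,385,250,6)
E
```

```text
(np.float64(358.83432183143054), np.float64(144.5959721623027))
(np.float64(353.25411412330305), np.float64(154.81316546623162))
(np.float64(347.2903776643596), np.float64(165.73258843429886))
time_s: 2.75
position: [448.7, 73.9, 31.9]
ee_rot: [-1.167, -1.271, 1.272]
force: [0.2, -0.3, -0.1]
width: 0.57
[448.6929039   73.94716051  31.87540963] [ 0.19435031 -0.32402992 -0.06504899]
```

View pics/s3.png

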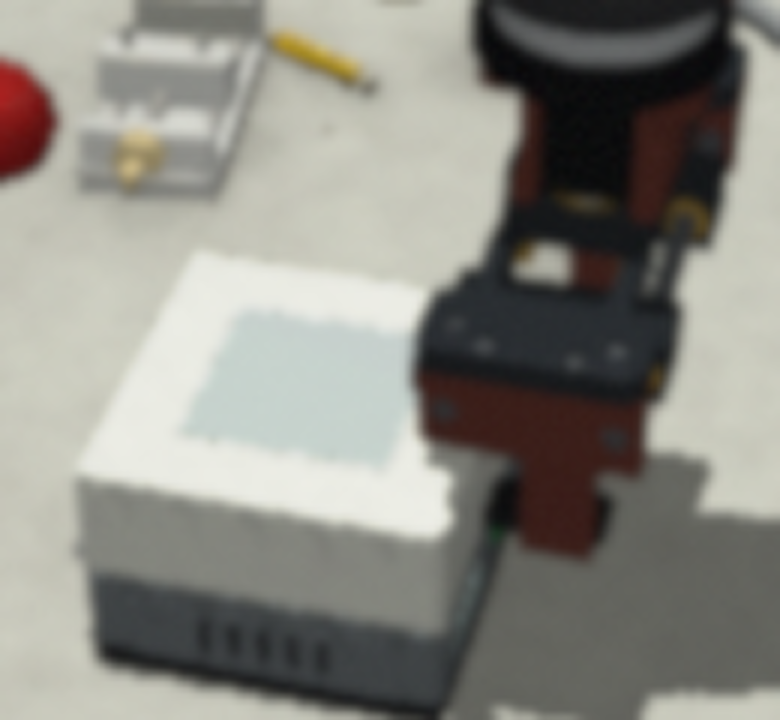

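```bash
python3 -m pendant '[[0.015,0,0,0,0],[0.015,0,0,0,0],[0.015,0,0,0,0],[0.015,0,0,0,0]]'; python3 -m pendant '[[0.015,0,0,0,0],[0.015,0,0,0,0]]'
python3 -c "
import numpy as np
L=np.hypot(148,5.5);a0=np.arctan2(5.5,148);u=np.array([np.cos(.085),np.sin(.085)])
P=[]
for t in np.arange(0,1.75,.1):
  r=148-L*np.cos(t+a0);z=L*np.sin(t+a0)-5.5;P.append([*(u*r),z])
P=np.array(P);print(np.diff(P,axis=0).round(1),P[-1])"
```

```text
time_s: 3.2
position: [449.1, 73.6, 32.7]
ee_rot: [-1.169, -1.272, 1.27]
force: [0.2, -0.1, 0.5]
width: 0.244
time_s: 3.4
position: [448.8, 73.5, 32.3]
ee_rot: [-1.168, -1.271, 1.271]
force: [-0.4, -0.7, -0.1]
width: 0.169
[[ 1.3  0.1 14.7]
 [ 2.7  0.2 14.5]
 [ 4.2  0.4 14.2]
 [ 5.6  0.5 13.7]
 [ 6.9  0.6 13.1]
 [ 8.2  0.7 12.3]
 [ 9.4  0.8 11.4]
 [10.4  0.9 10.4]
 [11.4  1.   9.4]
 [12.3  1.   8.2]
 [13.1  1.1  6.9]
 [13.7  1.2  5.5]
 [14.2  1.2  4.1]
 [14.5  1.2  2.7]
 [14.7  1.3  1.2]
 [14.7  1.3 -0.2]
 [14.7  1.2 -1.7]] [171.90027692  14.64681495 140.55774723]
```

Run:
```python
from h import *
s=manip.get_state();print(s["position"],s["width"],s["force"])
d=crop("side","s4",285,150,365,225,10);d=crop("top","t4",240,130,350,230,7)
```

```text
[448.82054485  73.5095543   32.3286626 ] 0.16928994278639453 [-0.37339786 -0.73587813 -0.12054806]
```

View pics/s4.png

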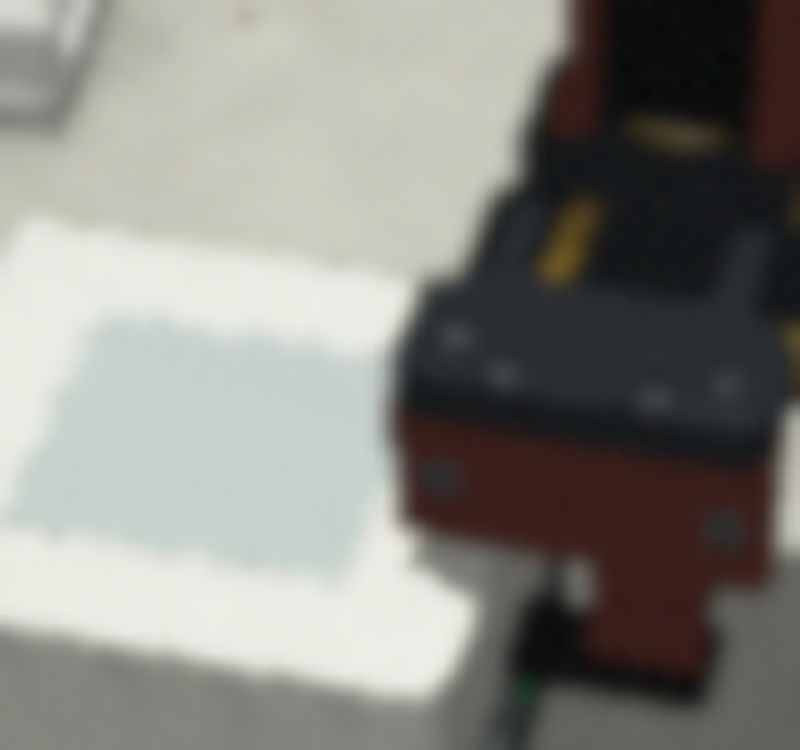

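View pics/t4.png

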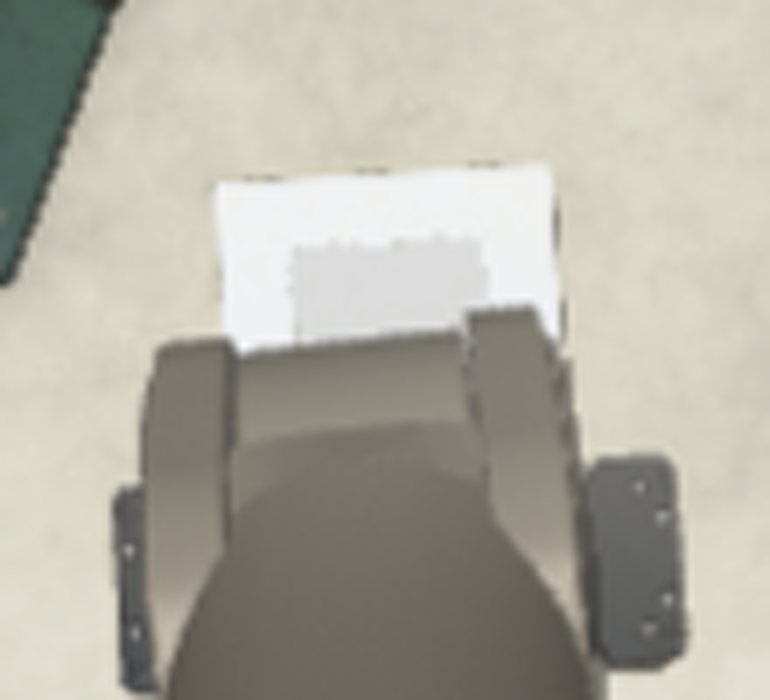

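Run:
```python
from h import *
for p in[(448.8,73.5,32.3),(448.8,73.5+21,32.3),(448.8,73.5-21,32.3),(438.8,94,32.3),(458.8,94,32.3),(436.5,83,55),(436.5,83,47),(436.5,62,47),(448.8,84.5,47),(448.8,84.5,51)]: print(p,(np.array(proj('side',p))-[285,150])*10)
V=cam('side')['view'];print(-V[:3,:3].T@V[:3,3])
```

```text
(448.8, 73.5, 32.3) [645.23733755 714.52986111]
(448.8, 94.5, 32.3) [613.46180239 783.43069486]
(448.8, 52.5, 32.3) [675.91315411 648.01361436]
(438.8, 94, 32.3) [663.05235643 793.93618079]
(458.8, 94, 32.3) [565.69994985 769.65892847]
(436.5, 83, 55) [696.13020903 675.09887167]
(436.5, 83, 47) [694.15746836 705.38716494]
(436.5, 62, 47) [724.65445615 637.54374651]
(448.8, 84.5, 47) [631.61271426 695.61604047]
(448.8, 84.5, 51) [632.40700767 680.52408554]
[282.66785047 690.7871519  627.08117079]
```

```bash
python3 - <<'E'
from h import *
from scipy.optimize import least_squares
# s2 : near finger (outer face y=+30+t), TCP reported 448.8,73.3,192.4
u=np.array([np.cos(.083),np.sin(.083)]);v=np.array([-u[1],u[0]])
def P(c,a,b,z): return np.array([*(np.array(c)+a*u+b*v),z])
for z in(192.4,207,222):
  print(z)
  for b in(30.2,43.7,-30.2,-43.7):
    print(b,[(np.array(proj('side',P((448.8,73.3),a,b,z)))-[230,80])*4 for a in(-10,10)])
E
python3 - <<'E'
from h import *
d=crop("side","s5",270,130,400,230,6)
E
```

```text
192.4
30.2 [array([501.11349975, 341.4350263 ]), array([455.39632397, 334.19518984])]
43.7 [array([494.49128718, 359.53182968]), array([448.18288915, 352.09841846])]
-30.2 [array([528.66636833, 266.14012456]), array([485.4200548 , 259.67844018])]
-43.7 [array([534.3987791 , 250.47492061]), array([491.66875742, 244.16960778])]
207
30.2 [array([502.81425624, 313.20717185]), array([456.51466746, 306.02370378])]
43.7 [array([496.1310674 , 331.14199164]), array([449.22498507, 323.76412444])]
-30.2 [array([530.59594301, 238.6530095 ]), array([486.82887777, 232.25000361])]
-43.7 [array([536.37092259, 223.15543483]), array([493.13259317, 216.90906596])]
222
30.2 [array([504.60687159, 283.45471427]), array([457.69325611, 276.33461967])]
43.7 [array([497.8600294 , 301.20813204]), array([450.32360619, 293.89292618])]
-30.2 [array([532.62672346, 209.72420128]), array([488.31141763, 203.3863697 ])]
-43.7 [array([538.44586531, 194.41190358]), array([494.67255454, 188.23086125])]
```

View pics/s5.png

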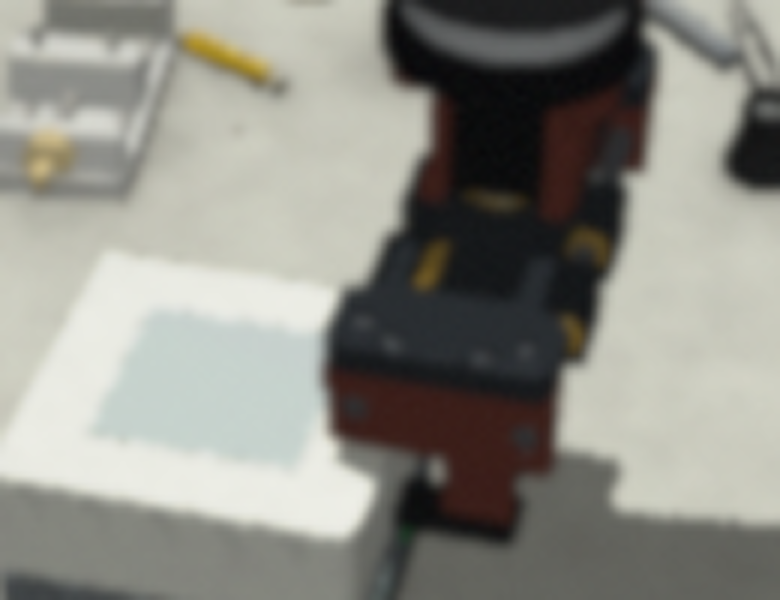

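```bash
python3 -m pendant '[[0.05,0.002,0,0,0],[0.05,0,0,0,0],[0.05,0,0,0,0],[0.05,0,0,0,0],[0.05,0,0,0,0],[0.05,0,0,-0.005,0],[0.05,0,0,-0.005,0],[0.05,0,0,-0.005,0],[0.05,0,0,0,0]]'
python3 -m pendant '[[0.05,0,0,-0.005,0],[0.05,0,0,-0.004,0],[0.05,0,0,-0.004,0],[0.05,0,0,0,0]]'
python3 - <<'E'
from h import *
d=crop("side","s6",285,150,365,225,10)
E
```

```text
time_s: 4.55
position: [450.1, 73.3, 16.4]
ee_rot: [-1.167, -1.269, 1.272]
force: [-0.7, 0.7, -0.1]
width: 0.565
time_s: 4.95
position: [450.4, 73.4, 3.7]
ee_rot: [-1.168, -1.27, 1.272]
force: [0.6, -0.5, -1.4]
width: 0.57
```

View pics/s6.png

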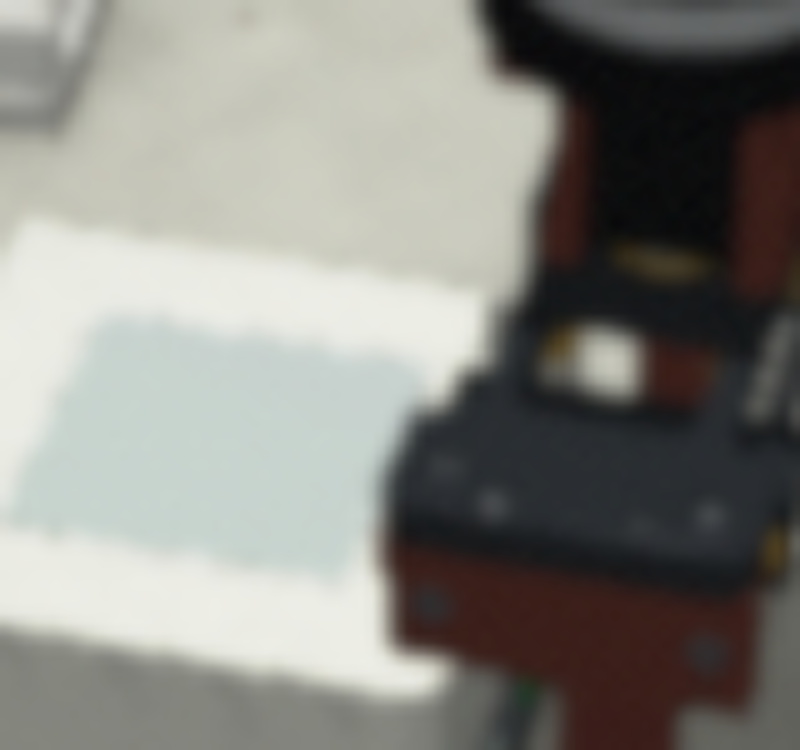

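Run:
```python
from h import *
u=np.array([np.cos(.083),np.sin(.083)]);v=np.array([-u[1],u[0]])
for z in(112,125,141,155):
  print(z,[(np.array(proj('side',np.array([*(np.array((448.8,73.5))+a*u+b*v),z])))-[285,150])*10 for a,b in((37.5,89),(-37.5,89))])
```

```text
112 [array([343.09928245, 677.87354951]), array([766.02507186, 756.10777715])]
125 [array([342.85198681, 622.2169969 ]), array([770.50520779, 700.23645098])]
141 [array([342.54006967, 552.01667912]), array([776.15877797, 629.73134386])]
155 [array([342.26005053, 488.99534972]), array([781.23677404, 566.40416375])]
```

```bash
python3 -m pendant '[[0.012,0,0,0,0],[0.012,0,0,0,0],[0.012,0,0,0,0],[0.012,0,0,0,0],[0.012,0,0,0,0],[0.012,0,0,0,0],[0.012,0,0,0,0]]'
python3 - <<'E'
from h import *
s=manip.get_state();print(s["position"],s["width"],s["force"])
d=crop("side","s7",285,150,365,225,10)
E
```

```text
time_s: 5.75
position: [450.9, 73.5, 4.4]
ee_rot: [-1.168, -1.271, 1.271]
force: [-0.0, -0.8, 0.9]
width: 0.247
[450.92568444  73.4625392    4.35141379] 0.2474188194383398 [-0.04206939 -0.78865547  0.94325042]
```

View pics/s7.png

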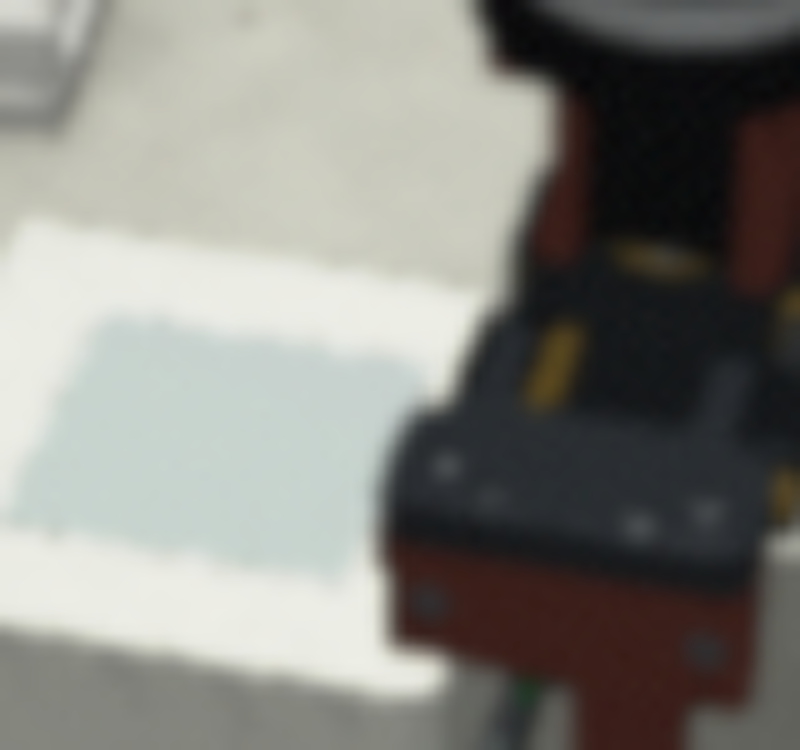

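```bash
python3 -m pendant '[[0.012,0.0005,0,0.007,0],[0.012,0.001,0,0.0075,0],[0.012,0.0025,0,0.0145,0],[0.012,0.004,0.0005,0.014,0],[0.012,0,0,0,0]]'
python3 - <<'E'
from h import *
s=manip.get_state();print(s["position"],s["width"],s["force"],s["moment"])
d=crop("side","s8",255,100,385,230,6)
E
```

```text
time_s: 6.3
position: [459.5, 74.3, 48.8]
ee_rot: [-1.169, -1.272, 1.27]
force: [-0.2, -0.4, -2.4]
width: 0.248
[459.45147312  74.25671131  48.76874461] 0.2481597304583443 [-0.22704922 -0.43933351 -2.43891058] [0.01275686 0.03794401 0.09817973]
```

View pics/s8.png

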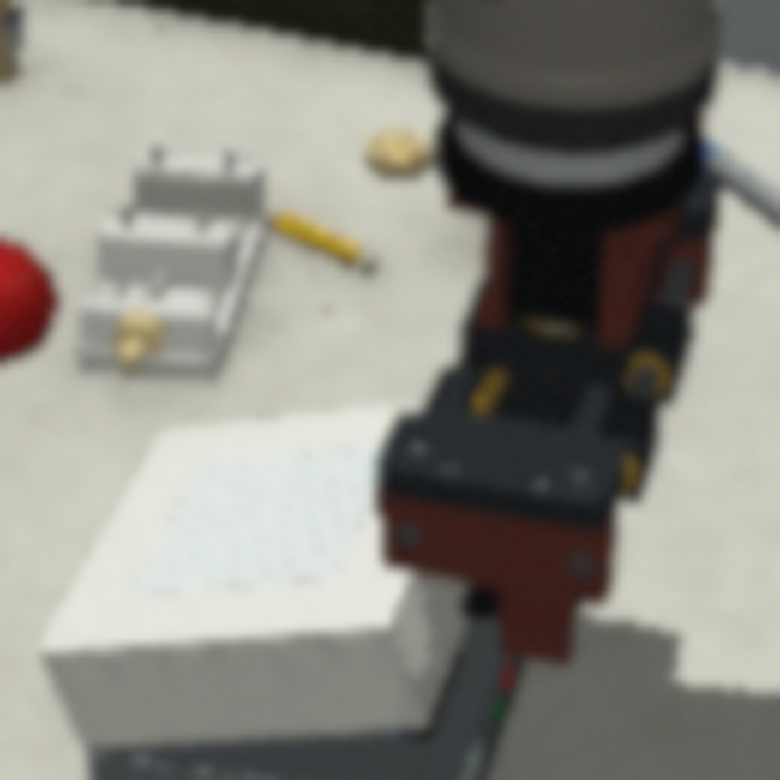

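The lid is lifting (about 0.3 rad) with tongue pinched and little force. Continue along the arc.

```bash
python3 -m pendant '[[0.012,0.0056,0.0005,0.0137,0],[0.012,0.0069,0.0006,0.0131,0],[0.012,0.0082,0.0007,0.0123,0],[0.012,0.0094,0.0008,0.0114,0],[0.012,0.0104,0.0009,0.0104,0],[0.012,0,0,0,0]]'
python3 -m pendant '[[0.012,0.0114,0.001,0.0094,0],[0.012,0.0123,0.001,0.0082,0],[0.012,0.0131,0.0011,0.0069,0],[0.012,0.0137,0.0012,0.0055,0],[0.012,0,0,0,0]]'
python3 - <<'E'
from h import *
s=manip.get_state();print(s["position"],s["width"],s["force"],s["moment"])
d=crop("side","s9",235,80,385,230,5)
E
```

```text
time_s: 6.95
position: [499.4, 77.8, 108.3]
ee_rot: [-1.168, -1.271, 1.271]
force: [-2.5, 1.0, 1.7]
width: 0.253
time_s: 7.45
position: [549.7, 82.4, 137.4]
ee_rot: [-1.167, -1.27, 1.271]
force: [-1.9, 2.1, 1.5]
width: 0.25
[549.69027521  82.35007811 137.43941062] 0.24964197914878458 [-1.86474835  2.10248933  1.50676561] [0.55099123 0.4010176  0.03359921]
```

View pics/s9.png

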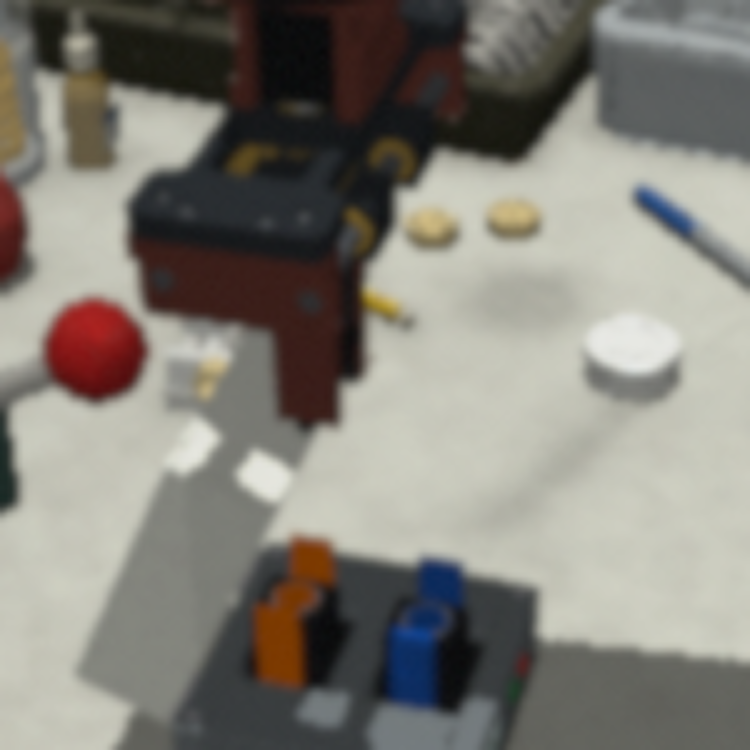

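Run:
```python
from h import *
s=manip.get_state();print(s["position"],s["width"],s["force"],s["moment"])
d=crop("side","s10",180,80,400,270,3.6)
d=crop("top","t10",220,100,370,250,5)
```

```text
[549.29205886  82.31962203 137.34667716] 0.24526139279463455 [ 0.22477655  2.67667504 -1.03544349] [0.6949154  0.00608297 0.07096414]
```

View pics/s10.png

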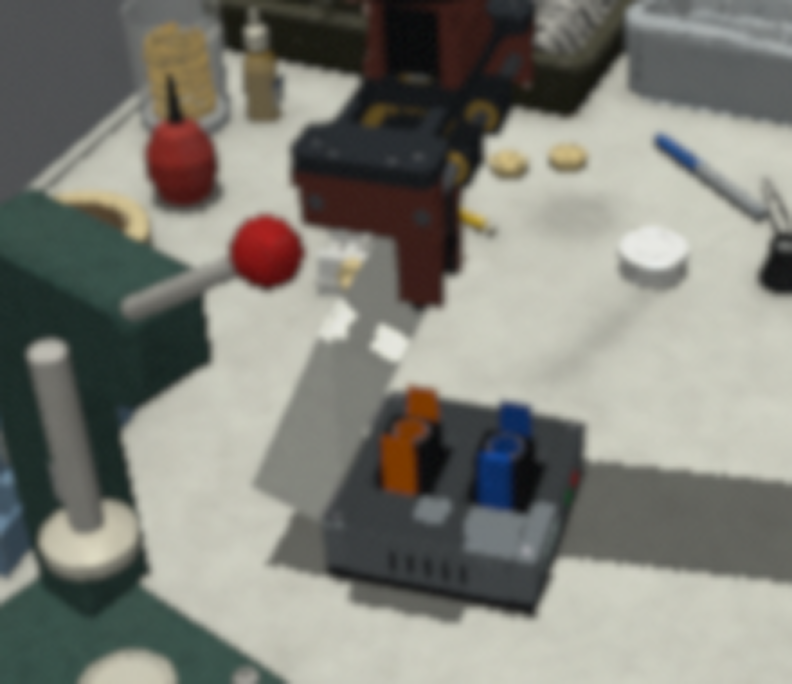

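View pics/t10.png

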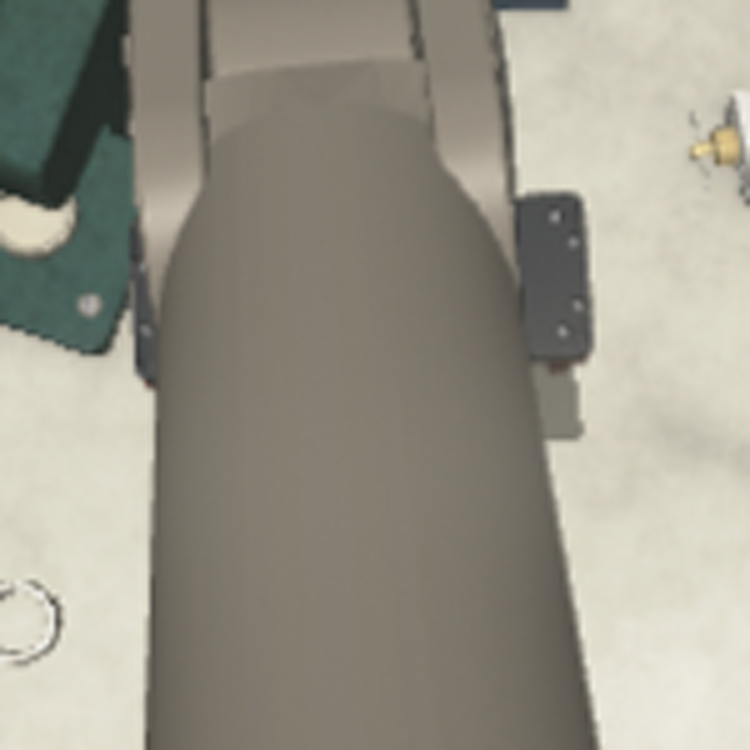

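```bash
python3 - <<'E'
from h import *
print("ball",tri((186,162),(254.5,149)))
print("base",atz('top',(241,170),20))
# head corner: top initial picture (260,92)?; side initial head right top corner (237,157)
for z in(100,150,200,250): print(z,atz('top',(246,122),z),atz('top',(260,95),z),atz('side',(238,165),z),atz('side',(238,183),z))
E
python3 - <<'E'
import cv2
a=cv2.imread('pics/top0.png')[70:180,170:290];cv2.imwrite('pics/t0c.png',cv2.resize(a,None,fx=6,fy=6,interpolation=2))
a=cv2.imread('pics/side0.png')[120:320,140:290];cv2.imwrite('pics/s0c.png',cv2.resize(a,None,fx=3.6,fy=3,interpolation=2)) if 0 else cv2.imwrite('pics/s0c.png',cv2.resize(a,None,fx=3,fy=3,interpolation=2))
E
```

```text
ball [528.27696838 276.38811299 313.40178039]
base [566.67324956 230.69656945  20.        ]
100 [673.90236627 207.9639901  100.        ] [744.09906053 175.80029065 100.        ] [696.6849796   59.68906237 100.        ] [667.64506413 113.26195783 100.        ]
150 [658.77200194 198.97186088 150.        ] [725.04347461 168.60667415 150.        ] [657.41046629 119.55632045 150.        ] [631.12533671 168.04718125 150.        ]
200 [643.64163761 189.97973166 200.        ] [705.98788869 161.41305765 200.        ] [618.13595299 179.42357852 200.        ] [594.6056093  222.83240468 200.        ]
250 [628.51127328 180.98760245 250.        ] [686.93230277 154.21944116 250.        ] [578.86143968 239.29083659 250.        ] [558.08588188 277.6176281  250.        ]
```

View pics/t0c.png

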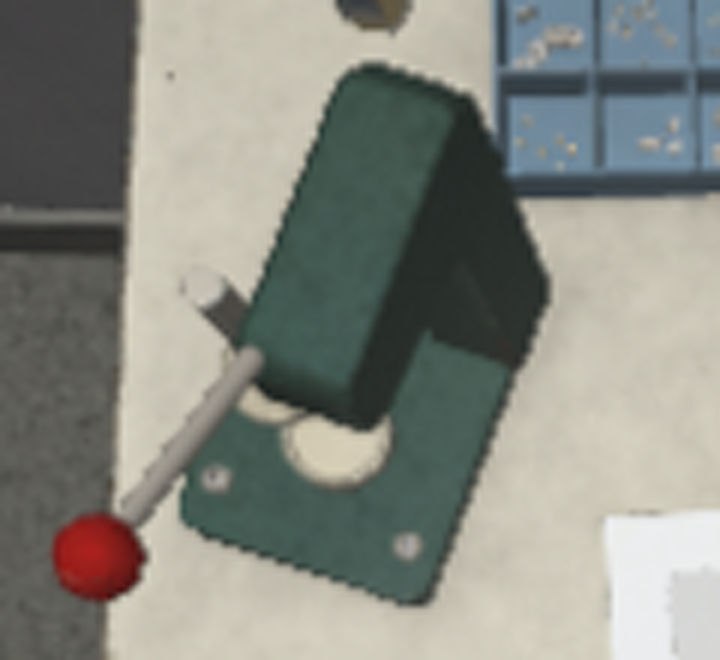

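View pics/s0c.png

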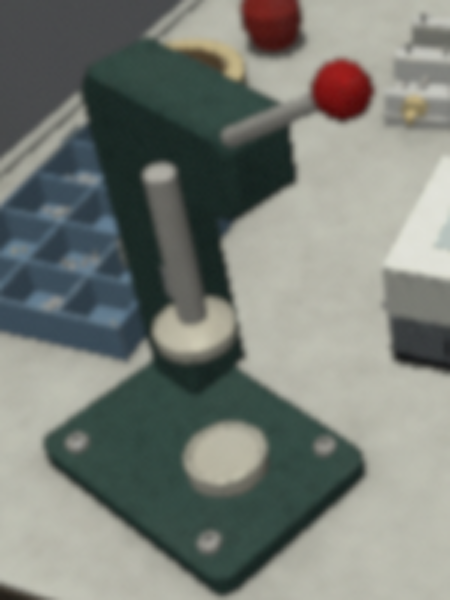

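Run:
```python
from h import *
for a in((248,87),(229,137),(229,132)):
  for b in((237.5,158),(217,167),(186,134)):
    p=tri(a,b);print(a,b,p.round(0),np.round(proj('top',p)),np.round(proj('side',p)))
```

```text
(248, 87) (237.5, 158) [670. 171. 216.] [254. 108.] [212. 148.]
(248, 87) (217, 167) [695. 179. 189.] [253. 101.] [199. 161.]
(248, 87) (186, 134) [707. 181. 242.] [248.  87.] [186. 134.]
(229, 137) (237.5, 158) [596. 215. 243.] [229. 138.] [236. 158.]
(229, 137) (217, 167) [613. 225. 225.] [227. 132.] [225. 169.]
(229, 137) (186, 134) [623. 228. 278.] [220. 120.] [213. 139.]
(229, 132) (237.5, 158) [602. 214. 243.] [230. 135.] [233. 157.]
(229, 132) (217, 167) [620. 224. 224.] [228. 129.] [221. 168.]
(229, 132) (186, 134) [630. 226. 277.] [221. 117.] [209. 139.]
```

```bash
python3 -m pendant '[[0.012,0.0142,0.0012,0.0035,0],[0.012,0.0145,0.0012,0.002,0],[0.012,0.0145,0.0013,0.0008,0],[0.012,0,0,0,0],[0.012,0,0,0,0]]'
python3 - <<'E'
from h import *
s=manip.get_state();print(s["position"],s["width"],s["force"],s["moment"])
d=crop("side","s11",180,80,400,270,3.6)
E
```

```text
time_s: 8.3
position: [593.4, 86.3, 145.4]
ee_rot: [-1.168, -1.273, 1.27]
force: [-1.4, 4.0, 4.1]
width: 0.245
[593.36420294  86.33198224 145.3735662 ] 0.24543420422603698 [-1.43573346  3.95557146  4.06147458] [ 0.95469417  0.28187271 -0.04303532]
```

View pics/s11.png

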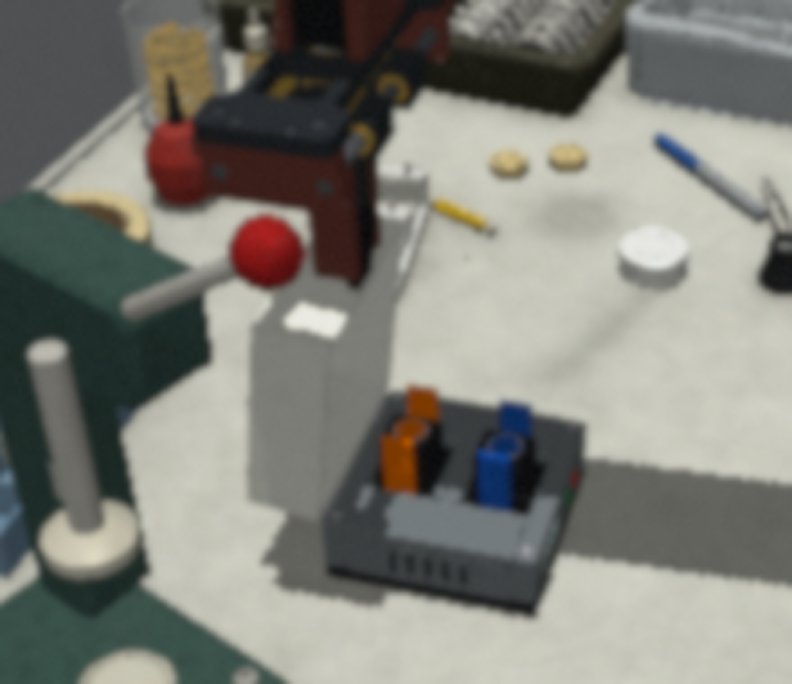

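```bash
python3 -m pendant '[[0.045,0,0,0,0],[0.045,0,0,0,0],[0.045,0,0,0,0],[0.045,0,0,0,0],[0.045,0,0,0,0],[0.045,0,0,0,0]]'
python3 - <<'E'
from h import *
d=crop("side","s12",180,80,400,270,3.6)
E
```

```text
time_s: 8.95
position: [593.0, 85.4, 144.4]
ee_rot: [-1.168, -1.271, 1.271]
force: [-0.2, -0.2, -0.3]
width: 0.505
```

View pics/s12.png

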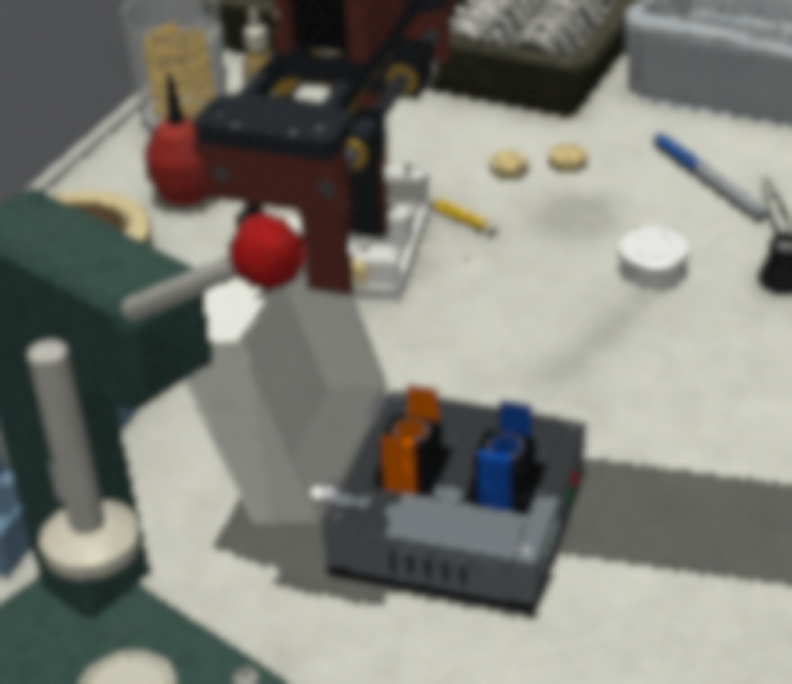

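```bash
python3 -m pendant '[[0.065,-0.01,-0.001,0,0],[0.065,-0.01,-0.001,0,0],[0.065,-0.008,0,0,0],[0.065,0,0,0,0],[0.065,0,0,0,0]]'
python3 - <<'E'
from h import *
d=crop("side","s13",240,110,340,210,8)
E
```

```text
time_s: 9.5
position: [564.9, 83.7, 144.7]
ee_rot: [-1.168, -1.272, 1.271]
force: [0.9, -0.6, 0.3]
width: 0.738
```

View pics/s13.png

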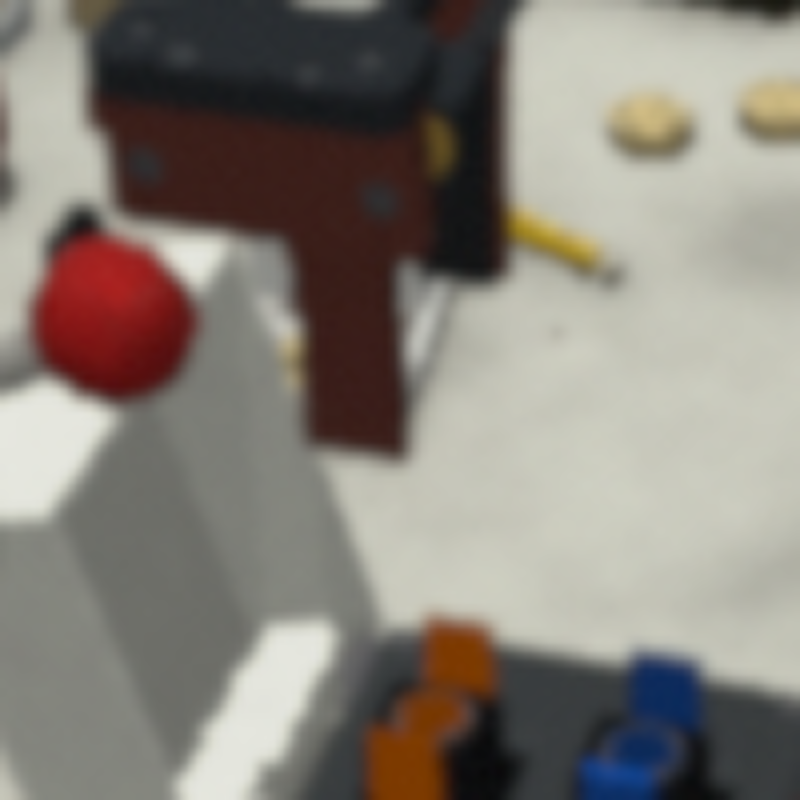

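Run:
```python
from h import *
f=lambda x,y:(x/8+240-.44,y/8+110-.44)
print("dot",atz('side',f(435,713),68))
print("near",[atz('side',f(*p),81).round(1) for p in((370,730),(447,742))])
print("far",[atz('side',f(*p),81).round(1) for p in((430,622),(492,632))])
u=np.array([np.cos(.083),np.sin(.083)]);v=np.array([-u[1],u[0]])
for z in (170,174,178):
  print("tip",z,[atz('side',f(*p),z).round(1) for p in((308,442),(405,457),(500,275))])
# predicted tip for reported pose
for z in(144.7+25,144.7+29,144.7+33):
  print([((np.array(proj('side',(*(np.array((564.9,83.7))+a*u+b*v),z)))-[239.56,109.56])*8).round() for a,b in((10,46),(-10,46),(-10,-46))])
```

```text
dot [562.40567567  85.0833055   68.        ]
near [array([568.1, 110.4,  81. ]), array([549. , 108.2,  81. ])]
far [array([570.9,  66.9,  81. ]), array([554.8,  65.3,  81. ])]
tip 170 [array([574.8, 118.3, 170. ]), array([552.1, 116.1, 170. ]), array([560.1,  40. , 170. ])]
tip 174 [array([572.2, 123.3, 174. ]), array([549.8, 121.2, 174. ]), array([557.7,  45.7, 174. ])]
tip 178 [array([569.6, 128.3, 178. ]), array([547.4, 126.2, 178. ]), array([555.3,  51.4, 178. ])]
[array([301., 476.]), array([387., 491.]), array([510., 271.])]
[array([300., 462.]), array([386., 476.]), array([510., 257.])]
[array([298., 447.]), array([385., 461.]), array([509., 242.])]
```

```bash
python3 -m pendant '[[0.065,-0.0015,0.0005,-0.03,0],[0.065,0,0,-0.03,0],[0.065,0,0,-0.025,0],[0.065,0,0,-0.015,0],[0.065,0,0,-0.01,0],[0.065,0,0,0,0]]'
python3 - <<'E'
from h import *
d=crop("side","s14",250,120,340,220,7)
E
```

```text
time_s: 10.2
position: [563.1, 83.9, 33.6]
ee_rot: [-1.167, -1.27, 1.272]
force: [-0.2, -0.1, -0.1]
width: 0.739
```

View pics/s14.png

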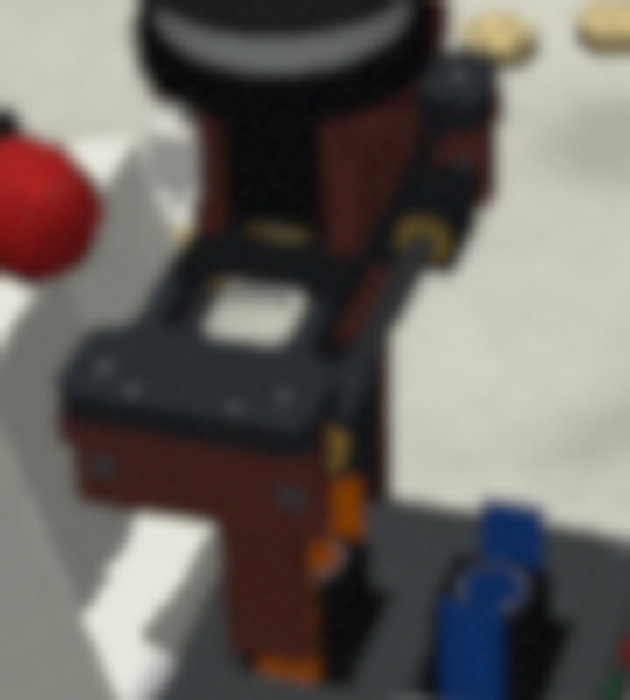

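```bash
python3 -m pendant '[[0.065,-0.0005,0,-0.006,0],[0.065,0,0,-0.005,0],[0.065,0,0,0,0]]'; python3 -m pendant '[[0.03,0,0,0,0],[0.03,0,0,0,0],[0.03,0,0,0,0],[0.03,0,0,0,0],[0.03,0,0,0,0],[0.03,0,0,0,0],[0.03,0,0,0,0],[0.03,0,0,0,0]]'
python3 - <<'E'
from h import *
d=crop("side","s15",250,120,340,220,7)
E
```

```text
time_s: 10.55
position: [562.8, 84.1, 23.3]
ee_rot: [-1.168, -1.271, 1.271]
force: [-0.1, -0.5, -0.2]
width: 0.741
time_s: 11.35
position: [563.3, 84.1, 23.8]
ee_rot: [-1.168, -1.271, 1.271]
force: [-1.0, -0.7, 5.0]
width: 0.393
```

View pics/s15.png

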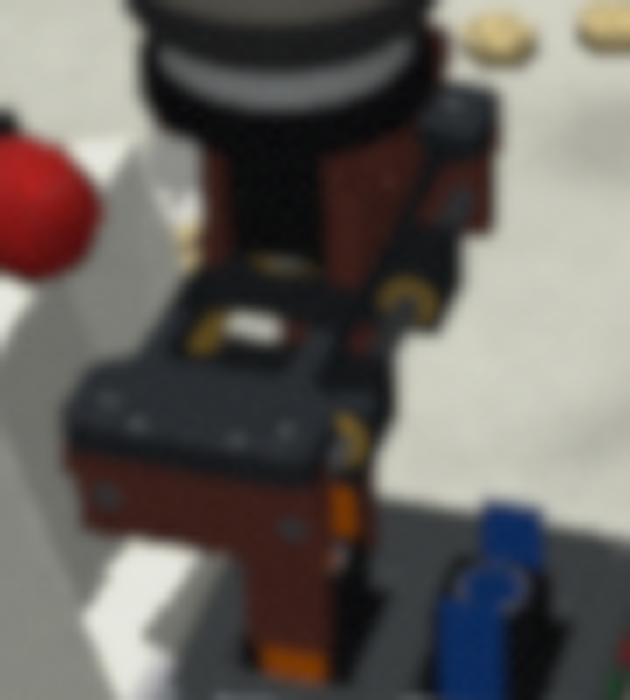

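```bash
python3 -m pendant '[[0.03,0,0,0,0],[0.03,0,0,0,0]]'
python3 - <<'E'
from h import *
s=manip.get_state();print(s["position"],s["width"],s["force"],s["moment"])
d=crop("side","s16",275,180,315,225,16)
E
```

```text
time_s: 11.6
position: [563.3, 84.1, 23.8]
ee_rot: [-1.168, -1.271, 1.271]
force: [-0.3, -0.4, 5.5]
width: 0.395
[563.27065744  84.09084889  23.77641877] 0.39461959297705457 [-0.29901412 -0.36726625  5.50755454] [ 0.05730163  0.21635591 -0.03637882]
```

View pics/s16.png

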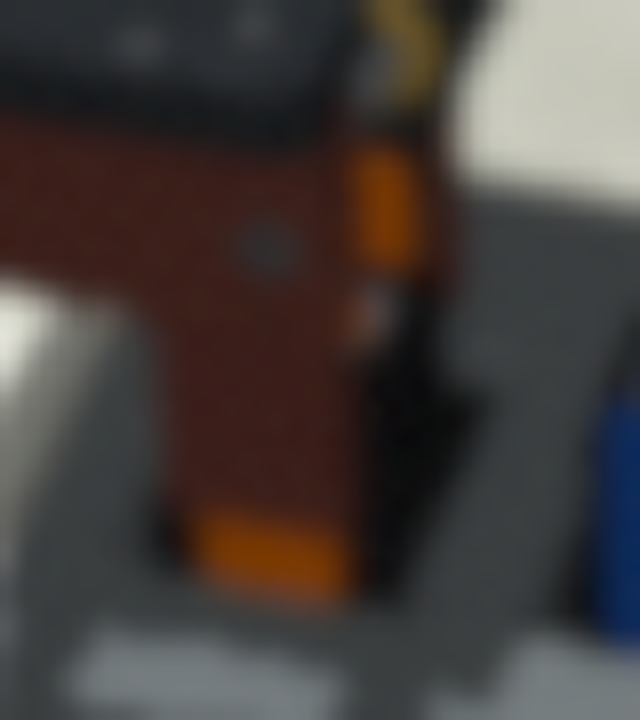

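```bash
python3 -m pendant '[[0.065,0,0,0,0],[0.065,0,0,0,0],[0.065,0,0,0,0],[0.065,0,0,0,0],[0.065,0,0,0,0],[0.065,0,0,-0.003,0],[0.065,0,0,-0.002,0],[0.065,0,0,0,0]]'
python3 - <<'E'
from h import *
d=crop("side","s17",265,170,325,230,13)
E
```

```text
time_s: 12.45
position: [562.6, 84.0, 18.0]
ee_rot: [-1.168, -1.27, 1.272]
force: [-0.1, 0.6, 0.1]
width: 0.737
```

View pics/s17.png

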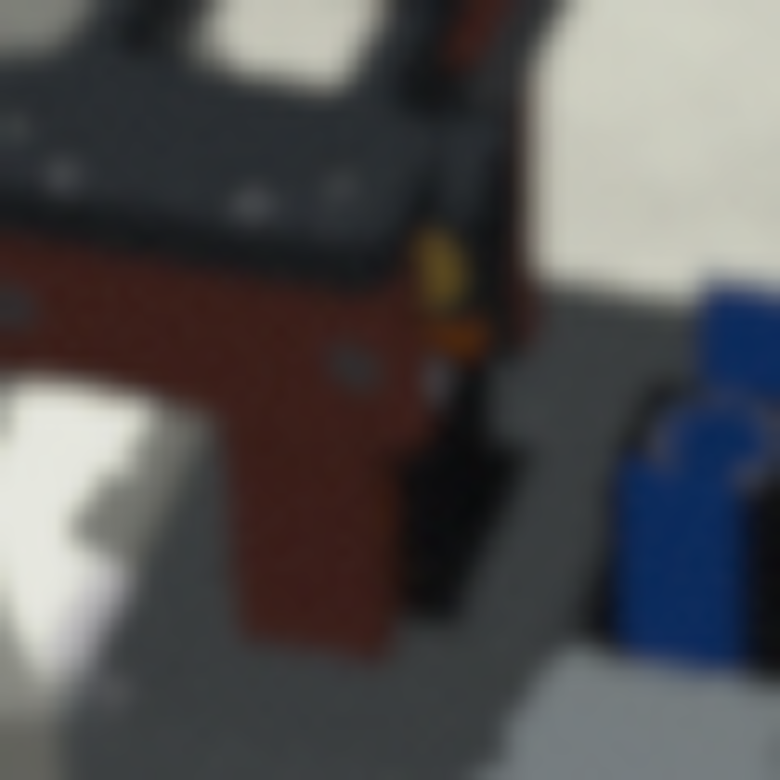

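Run:
```python
from h import *
f=lambda x,y,k,a,b:(x/k+a-.46,y/k+b-.46)
for z in(42,45,48,51,54,58): print(z,[atz('side',f(*p,13,265,170),z).round(1) for p in((245,640),(390,660))], "catch bottom",atz('side',f(275,600,16,275,180),z).round(1),"s16 tip",atz('side',f(260,520,16,275,180),z).round(1))
```

```text
42 [array([571. , 120.8,  42. ]), array([548.6, 117.4,  42. ])] catch bottom [557.5 110.5  42. ] s16 tip [565.1  97.5  42. ]
45 [array([569.5, 123.7,  45. ]), array([547.3, 120.3,  45. ])] catch bottom [556.1 113.5  45. ] s16 tip [563.7 100.5  45. ]
48 [array([568. , 126.7,  48. ]), array([545.9, 123.3,  48. ])] catch bottom [554.7 116.5  48. ] s16 tip [562.2 103.6  48. ]
51 [array([566.6, 129.6,  51. ]), array([544.5, 126.2,  51. ])] catch bottom [553.3 119.5  51. ] s16 tip [560.8 106.6  51. ]
54 [array([565.1, 132.5,  54. ]), array([543.2, 129.2,  54. ])] catch bottom [551.9 122.4  54. ] s16 tip [559.3 109.7  54. ]
58 [array([563.1, 136.4,  58. ]), array([541.4, 133.1,  58. ])] catch bottom [550.  126.4  58. ] s16 tip [557.4 113.7  58. ]
```

```bash
python3 -m pendant '[[0.065,-0.0005,0.0005,0.003,0],[0.03,0,0,0,0],[0.03,0,0,0,0],[0.03,0,0,0,0],[0.03,0,0,0,0],[0.03,0,0,0,0],[0.03,0,0,0,0],[0.03,0,0,0,0],[0.03,0,0,0,0]]'
python3 -m pendant '[[0.03,0,0,0.002,0],[0.03,0,0,0,0]]'
python3 -m pendant '[[0.03,0,0,0.003,0],[0.03,0,0,0,0]]'
```

```text
time_s: 13.45
position: [562.7, 84.5, 21.7]
ee_rot: [-1.168, -1.271, 1.271]
force: [0.0, -0.3, 3.9]
width: 0.394
time_s: 13.65
position: [562.2, 84.6, 23.3]
ee_rot: [-1.168, -1.271, 1.271]
force: [-0.0, 0.6, -1.3]
width: 0.397
time_s: 13.85
position: [562.5, 84.6, 26.6]
ee_rot: [-1.168, -1.271, 1.271]
force: [-0.8, 1.3, -1.8]
width: 0.397
```

```bash
python3 -m pendant '[[0.03,0,0,0.005,0],[0.03,0,0,0.008,0],[0.03,0,0,0.01,0],[0.03,0,0,0.01,0],[0.03,0,0,0,0]]'
python3 - <<'E'
from h import *
d=crop("side","s18",240,110,350,230,6)
E
```

```text
time_s: 14.35
position: [563.9, 84.8, 61.4]
ee_rot: [-1.17, -1.274, 1.269]
force: [-0.9, -0.5, -1.1]
width: 0.399
```

View pics/s18.png

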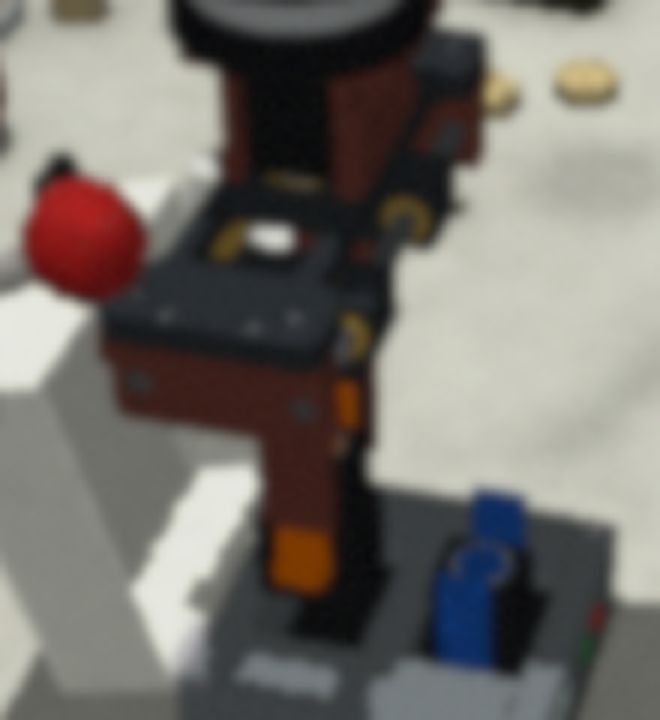

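The orange cassette is coming up with the gripper; blue stays. Continue to about 105 mm total lift.

```bash
python3 -m pendant '[[0.03,0,0,0.012,0],[0.03,0,0,0.015,0],[0.03,0,0,0.015,0],[0.03,0,0,0.012,0],[0.03,0,0,0.008,0],[0.03,0,0,0.004,0],[0.03,0,0,0,0],[0.03,0,0,0,0]]'
python3 - <<'E'
from h import *
s=manip.get_state();print(s["position"],s["width"],s["force"])
d=crop("side","s19",220,80,350,240,4.5)
E
```

```text
time_s: 15.2
position: [562.1, 84.5, 125.0]
ee_rot: [-1.168, -1.27, 1.272]
force: [-0.1, 0.4, -1.0]
width: 0.401
[562.12089772  84.5106155  125.01441634] 0.40087845498635877 [-0.14546398  0.42616279 -1.02529247]
```

View pics/s19.png

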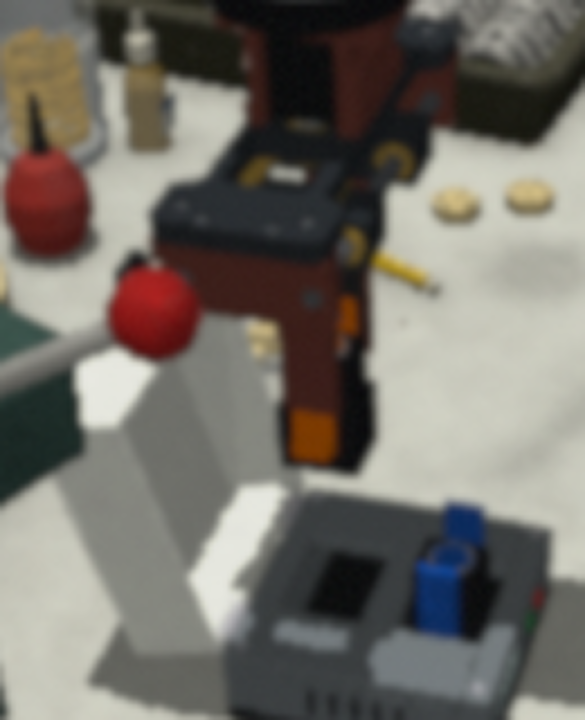

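```bash
python3 -m pendant '[[0.03,0,0,0,0],[0.03,0,0,0,0],[0.03,0,0,0,0],[0.03,0,0,0,0],[0.03,0,0,0,0],[0.03,0,0,0,0],[0.03,0,0,0,0],[0.03,0,0,0,0]]'
python3 - <<'E'
from h import *
s=manip.get_state();print(s["position"],s["width"],s["force"])
d=crop("side","s20",220,80,350,240,4.5)
x=cam("side")["img"]
f=lambda p:(p[0]/4.5+220-.4,p[1]/4.5+80-.4)
for z in(100,110,115,120):print(z,atz('side',f((325,468)),z),atz('side',f((312,462)),z))
E
```

```text
time_s: 16.05
position: [562.5, 84.5, 125.5]
ee_rot: [-1.168, -1.271, 1.271]
force: [0.8, -0.2, -1.8]
width: 0.398
[562.50242983  84.51381448 125.45529782] 0.3982826169404947 [ 0.82710777 -0.16056171 -1.79224101]
100 [568.10485695  78.87824072 100.        ] [575.09163116  76.91595507 100.        ]
110 [562.68942907  90.48762738 110.        ] [569.54364734  88.56257102 110.        ]
115 [559.98171514  96.29232071 115.        ] [566.76965543  94.38587899 115.        ]
120 [557.2740012  102.09701404 120.        ] [563.99566352 100.20918696 120.        ]
```

View pics/s20.png

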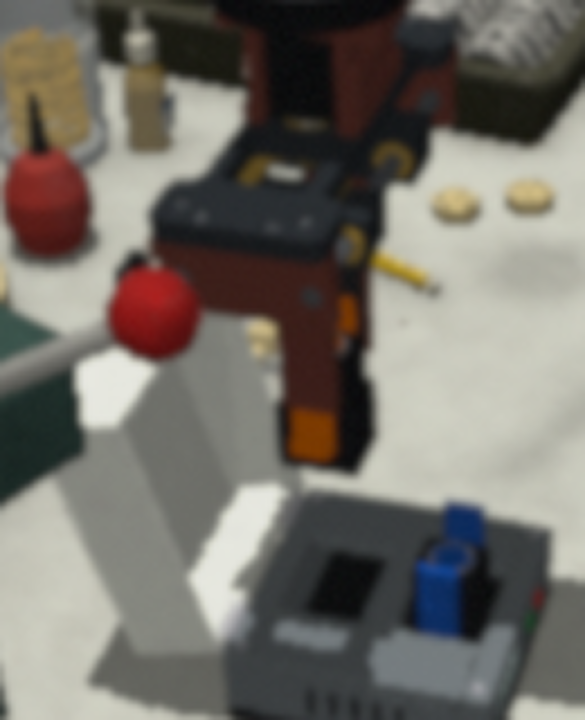

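```bash
python3 -c "
from plant import manip
print(manip.close_job())"
```

```text
the job is handed in; nothing more can be done
None
```

I took the orange cassette out of the tester and handed the job in at about 16 s, still holding the cassette upright by its two catches.

**Steps:** I pinched the lid's tongue, swung the lid to about 1.5 rad and let go; the picture shows it leaning back on its stop. I then pinched the orange catches in the rear bay and lifted straight up about 103 mm.

**Last checks:**
- **Height:** the underside is about 115 mm over the bench, or about 70 mm over the deck. This comes from the lift distance, and the picture agrees to within a few mm.
- **Hold:** the cassette looked the same in two pictures 0.8 s apart. The finger opening was steady at 0.40, and the tool force of about 1–2 N roughly fits the cassette's weight.
- **Surroundings:** the blue cassette is seated and the lid is open. I saw no bystander move, but I did not measure their positions again at the end.

**What disagreed:**
- **Tool height:** the fingertips stood about 29 mm higher than the reported tool position. My first close therefore passed over the tongue without gripping it. I found the offset in the side picture and allowed for it from then on.
- **Catch opening:** the fingers closed to about 35 mm on the catches, where fully pressed catches should measure 38 mm. I did not find out why. I pinched a second time slightly lower, got the same opening, and the cassette came out without catching.

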